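# Lock up the lino block by clicks

## Robot

A 7-joint arm with a two-finger parallel gripper is mounted at the origin on the work surface. World frame = base frame: x ahead of the robot, y to its left, z up, the work surface at z = 0. Lengths are in mm, angles in rad, forces in N, time in s.
With the tool pointing down it reaches from about 425 to 925 mm from the base axis. Payload 6.8 kg.
Tool frame: the origin (TCP) lies at the very end of the fingers, on their centre line; the grasp point (between the pads) lies 19 mm behind it; z points along the fingers, y is the line along which they close (so a half turn about z gives the same grasp; the last joint's range is limited). The gripper opens to 85 mm and grips with 20 to 120 N. Pads are 22 mm wide; open, the fingers measure 114 mm over their backs; the gripper's body (76 mm by 85 mm) begins 54 mm behind the grasp point. The pads swing forward as they close: fully open they stand 13 mm farther back than shut.
Start: joints at [1.203, 0.477, 0.022, 1.555, -0.011, 1.109, -0.083], TCP at [173.407, -652.363, 231.308] pointing down, gripper open.
Joint ranges: [-2.96, 2.96], [-0.34, 2.1], [-1.41, 1.46], [0.24, 2.44], [-1.37, 4.51], [0.17, 1.92], [-2.96, 2.96]. Speed limits (rad/s): [2.39, 2.39, 3.14, 3.14, 3.14, 3.14, 3.14].

## Interface

Orientations are given as a 3x3 rotation matrix whose columns are the frame's x, y, z axes.
In Python, from station import ctrl gives the robot as it stands.
- The arm moves only by the shell command python3 -m handwheel 'ROWS' [OPENING]. ROWS is text: rows parted by semicolons, each of 4 numbers parted by spaces: the shift along the tool's x, y, z in cm, then the turn about the tool's z in degrees. A call has exactly 10 rows; each row shifts and turns the commanded pose from where the row before left it, along the tool's axes as they then stand; what a row does not reach is not made up. A row lasts 1/10 s, in which the tool goes at most 50 mm and 8.59 degrees, less where a joint would pass 70% of its speed; a pose out of reach is approached as far as the arm can. A call with a gripper value outside its range is refused whole. OPENING is the opening, from -1 (shut) to 1 (fully open), set as the call begins (- or left out, the last holds). The fingers move at their own pace and stop on an object; the grip force is fixed at half the most. Time passes only in rows, so rows that do not move let the fingers close, or fill a call up. It gives the time, the measured TCP pose, the force, the opening and the grip force at its end, in the units of the state.
- ctrl.get_state(): the state, without advancing time (a new reading comes with each control period).
- ctrl.read_camera(name): name is "side" or "top" or "wrist"; returns the picture (420x560x3 uint8, red, green, blue); there is no depth.
- ctrl.calibration(name): a dict with "K" (3x3 intrinsics, pixels), "k1" (the pictures are not rectified: a ray, as slopes to the right and down, at radius r is drawn at 1 + k1 r^2 times it, then the intrinsics apply), "R" (3x3) and "t" (3): a world point X has camera coordinates R X + t; the wrist camera has in their place "T_tool_cam" (4x4, takes a point from camera to tool coordinates, whose origin is the TCP and whose axes are the flange's). Camera axes: x right, y down, z forward; pixel columns grow to the right and rows downward; lengths in mm; the calibration is good to about 2 mm. A picture is of the moment at which its call begins: read the wrist's pose just before it. calibration takes no time and is no camera call.
- ctrl.sign_off(): hands the job in; it is judged then, once.
The state is a dict: "clock": time; "joint_pos": joint angles; "qd": joint speeds; "joint_torque": joint torques, N m; "tcp_pos": TCP position; "tcp_rot": TCP orientation; "force": force on the tool from outside, world axes, zero at the start; "moment": the same for the moment, N m; "finger_gap": finger opening in mm; "grasp_force": force on a finger pad.
Only numpy, scipy, OpenCV 4.12 (cv2) and the standard library are available. Lean on these libraries where they do the work, as an engineer would, in place of code of your own. Each camera call takes 0.05 s, during which the arm holds its last target. There are 200 camera calls.

## Task

Lay the red lino block flat on the steel bed of the lock-up jig, between the jaw and the fence and square to them, and let go of it. Then turn the black dial clockwise until the jaw has pushed the block home against the fence and starts to squeeze it (you feel the turning get heavier), and go three clicks further, so that it is held firmly but not bruised. Let go of the dial, and leave the blue block where it is.

Things in the scene. Friction and masses are not known exactly. Their poses are not given: they have to be found in the camera images.
- red_block: Wood-mounted lino block with a red top: 80 long (its x) x 50 wide (its y) x 22 high, 150 g or so. Origin: centre of its underside; z up. Either way round will do.
- blue_block: A like block with a blue top (80 x 50 x 22), to be left alone. Same axes.
- clamp: Fixed clamp unit of the jig: blue housing 90 x 90, top 52 above the table, dial on top. Origin: on the dial's vertical axis at table height; x points along the jig from the housing to jaw, seat and fence; z up. The steel bed (y -55 to 55) has its top 12 above the table. A fence, 90 wide, 40 above the table, crosses its far end, bolted anew for each job: face anywhere from x = 152 to 170.
- jaw_rest (a point): Centre of the jaw's flat face while the dial is at its start (x = 65 in the clamp's frame, 28 above the table); this point stays there, the jaw does not. Jaw: aluminium, 50 wide (y), 15 to 41 above the table; it advances along the clamp's x by 3.5 per click. Its spring yields once the block is against the fence: 6 N at first, plus 3 N a click. Over 23 N bruises the block.
- seat (a point): Where the block's underside centre can be laid: on the bed's top, centre line, 43.5 beyond jaw_rest, so that the block (its length along this x) lies 3.5 from the open jaw and 3.5 to 21.5 from the fence. Same axes as the clamp. Nothing stands beside the seat; a few mm to either side (y) do not matter.
- dial_grip (a point): On the dial's axis, 83 above the table: height to grip. Black grip bar 50 long (this point's x) x 14 wide (y), 63 to 95 above the table, on a disc of radius 30. Starts at its fully open stop, x along the clamp's x; turns clockwise seen from above only, up to 13 clicks; 12 clicks make a full turn (30 degrees each); rests at every click and stays where left.
- dial_top (a point): Centre of the grip bar's top face, 95 above the table; white mark towards the bar's +x end. How it feels: each click is a smooth bump of 0.22 N m, hardest a quarter click after a rest, nil half way, then pulling on to the next rest; friction is 0.02 N m; the squeeze adds 0.0067 N m per newton, so the average over a click rises by 0.04 when the squeeze begins, then 0.02 a click.
Not all that is in view belongs to the job. Leave any purple look-alike of the red_block alone.

How it is judged (in metres and radians):
On the way, in this order (a step that is already met when the one before it is completed fails the run):
1. the red block lies flat in its seat between jaw and fence, released, not yet squeezed (x of red_block in the frame of clamp between 0.1 and 0.134 m and y of red_block in the frame of clamp between -0.012 and 0.012 m and height (world z) of red_block below 0.014 m and angle between red_block's own z axis and vertical below 0.06 rad and contact force between the fingers and red_block below 0.1 N and contact force between clamp and red_block below 4 N), for 0.2 s.
2. the jaw, wound up with the dial, squeezes the block against the fence (contact force between clamp and red_block above 5.5 N), for 0.2 s.
At the end, for the whole second after the job is handed in: The red block lies flat on the bed (within 2 mm, 0.06 rad), square to the jaw (0.06 rad) and within 14 mm of the jig's centre line, held between jaw and fence with 11.5 to 18.5 N (three clicks after the squeeze begins, up to a click either way); the robot has let go (contact force between clamp and red_block between 11.5 and 18.5 N and y of red_block in the frame of clamp between -0.014 and 0.014 m and angle between the x axis of red_block and the x axis of clamp, either way round below 0.06 rad and height (world z) of red_block between 0.01 and 0.014 m and angle between red_block's own z axis and vertical below 0.06 rad and linear speed of red_block below 0.01 m/s); the robot touches nothing.
It fails at once if the block is bruised: the jaw squeezes it with more than 23 N (contact force between clamp and red_block above 23 N).
It fails at once if the blue block is moved (distance of blue_block from where it was at the start of the episode above 0.02 m).
It also fails if it takes over 72 s, if anything falls off the work surface, if the arm or the gripper's body presses on something with over 40 N, if the wrist force passes 120 N, or if a joint passes its speed limit or range.

## Working session

There is one attempt and no reset: what is moved stays moved. The work goes in short steps, Python scripts to look and compute and a shell command to move; the robot and the scene stay as the last step left them, time stands still between calls to the robot, and variables do not carry over. Pictures are saved under pics/ and viewed, at most 10 in all, crops included, and the job is handed in when it is done.

```bash
mkdir -p pics
python3 - <<'E'
from station import ctrl
import cv2,numpy as np
s=ctrl.get_state();print(s['clock'],s['tcp_pos'],s['tcp_rot'],s['finger_gap'])
for n in ('top','side','wrist'):
    im=ctrl.read_camera(n);cv2.imwrite(f'pics/{n}0.png',im[...,::-1]);print(n,ctrl.calibration(n))
E
```

```text
0.0 [ 173.2089709  -651.7522731   230.30797967] [[ 9.66446107e-01  2.56868725e-01 -6.16865658e-04]
 [ 2.56869430e-01 -9.66444463e-01  1.78765249e-03]
 [-1.36974382e-04 -1.88612372e-03 -9.99998212e-01]] 85.4545203576356
top {'K': array([[398.98061897,   0.        , 282.04579598],
       [  0.        , 398.98061897, 207.86752009],
       [  0.        ,   0.        ,   1.        ]]), 'k1': -0.0071267205037540155, 'R': array([[ 0.02390212, -0.99962256,  0.01354322],
       [-0.98764379, -0.02571016, -0.15459216],
       [ 0.15488201, -0.0096808 , -0.98788554]]), 't': array([ 62.61777752, 563.39850372, 682.59205415])}
side {'K': array([[539.10655114,   0.        , 286.82046424],
       [  0.        , 539.10655114, 214.48785243],
       [  0.        ,   0.        ,   1.        ]]), 'k1': -0.19151435909129874, 'R': array([[-0.84898889, -0.52831703, -0.00994888],
       [-0.32946499,  0.5439723 , -0.77171689],
       [ 0.41312309, -0.65190126, -0.6358884 ]]), 't': array([507.98721719, 175.47660614, 930.69456141])}
wrist {'K': array([[370.72852358,   0.        , 280.96497695],
       [  0.        , 370.72852358, 216.92242092],
       [  0.        ,   0.        ,   1.        ]]), 'k1': -0.08899544236923444, 'T_tool_cam': array([[-8.92608720e-04, -9.59470756e-01, -2.81806800e-01,
         7.21705273e+01],
       [ 9.99999163e-01, -5.92538596e-04, -1.15002377e-03,
         2.45187357e-01],
       [ 9.36432771e-04, -2.81807591e-01,  9.59470482e-01,
        -1.42551147e+02],
       [ 0.00000000e+00,  0.00000000e+00,  0.00000000e+00,
         1.00000000e+00]])}
```

View pics/top0.png

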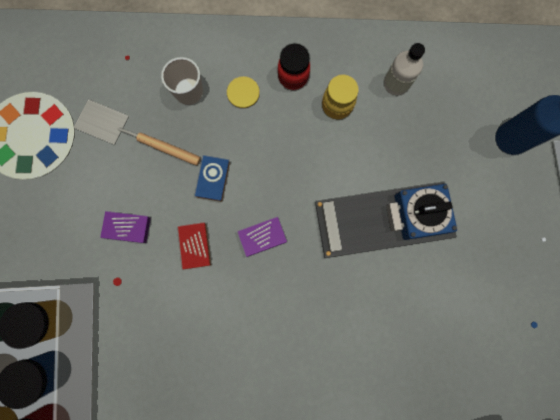

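View pics/side0.png

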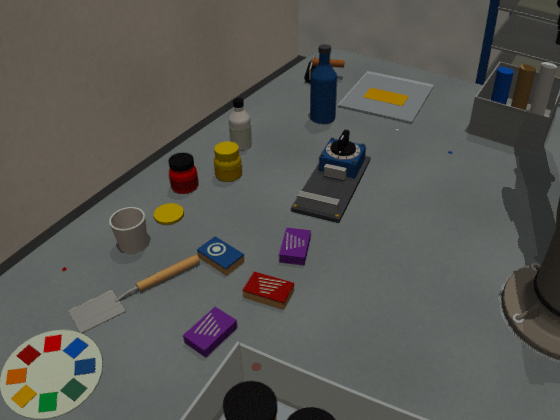

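The top view shows the red block at about (195,246), the blue one at (212,178), and purple look-alikes at (126,227) and (263,236). The dial is at (432,209) and the fence at (332,227), so the clamp's x runs to image left. The side view agrees.

```bash
cat > h.py <<'E'
from station import ctrl
import cv2,numpy as np
def ray(n,uv,s=None):
    c=ctrl.calibration(n);K=c['K'];uv=np.atleast_2d(uv).astype(float)
    d=(uv-[K[0,2],K[1,2]])/K[0,0];p=d.copy()
    for _ in range(20):p=d/(1+c['k1']*(p**2).sum(1,keepdims=True))
    v=np.c_[p,np.ones(len(p))]
    if n=='wrist':
        T=c['T_tool_cam'];R=s['tcp_rot'];return R@T[:3,3]+s['tcp_pos'],v@(R@T[:3,:3]).T
    return -c['R'].T@c['t'],v@c['R']
def onz(n,uv,z,s=None):
    o,v=ray(n,uv,s);return (o+v*((z-o[2])/v[:,2])[:,None])[:,:2]
def proj(n,X,s=None):
    c=ctrl.calibration(n);X=np.atleast_2d(X).astype(float)
    if n=='wrist':
        T=c['T_tool_cam'];x=((X-s['tcp_pos'])@s['tcp_rot']-T[:3,3])@T[:3,:3]
    else:x=X@c['R'].T+c['t']
    p=x[:,:2]/x[:,2:];p=p*(1+c['k1']*(p**2).sum(1,keepdims=True))
    return p*c['K'][0,0]+[c['K'][0,2],c['K'][1,2]]
def blob(m,near):
    k,l,st,ce=cv2.connectedComponentsWithStats(m.astype(np.uint8))
    j=min([i for i in range(1,k) if st[i,4]>60],key=lambda i:np.hypot(*(ce[i]-near)))
    return cv2.findContours((l==j).astype(np.uint8),0,2)[0][0][:,0].astype(float)
def rect(n,m,near,z,s=None):
    P=onz(n,blob(m,near),z,s);c,wh,a=cv2.minAreaRect(P.astype(np.float32))
    if wh[0]<wh[1]:wh=wh[::-1];a+=90
    return np.round(c,1),np.round(wh,1),round((a+90)%180-90,1)
E
python3 - <<'E'
from h import *
im=cv2.imread('pics/top0.png').astype(int);b,g,r=im[...,0],im[...,1],im[...,2]
print('red',rect('top',(r>110)&(g<70)&(b<70),(195,246),22))
print('blue',rect('top',(b>90)&(r<60),(212,178),22))
print('purp',rect('top',(b>100)&(r>80)&(g<70),(263,236),22))
print('fence',rect('top',(r+g+b>450),(332,227),40))
print('jaw',rect('top',(r+g+b>450),(396,216),41))
print('housing',rect('top',(b>80)&(r<60),(410,190),52))
print('bed',onz('top',[(318,203),(325,257)],12), 'dialtop',onz('top',[(432,209)],95))
E
```

```text
red (array([490.7, 238.4]), array([79.1, 49.3]), 9.8)
blue (array([619.9, 211.2]), array([77.9, 48.3]), -8.4)
purp (array([510.2, 112.2]), array([77.5, 48.1]), -68.6)
fence (array([531.5, -14.7]), array([86.7, 16.9]), 10.2)
jaw (array([ 552.6, -131.4]), array([47.3, 11.3]), 10.3)
housing (array([ 563.1, -187.4]), array([87.9, 86.1]), 10.3)
bed [[577.74842139   8.08840709]
 [475.87906223  -6.01560734]] dialtop [[ 558.25015018 -177.49357253]]
```

Run:
```python
import cv2
a=cv2.imread('pics/top0.png')
x=cv2.resize(a[165:285,300:470],None,fx=4,fy=4,interpolation=2);cv2.imwrite('pics/c1.png',x)
```

```text
(no output)
```

View pics/c1.png

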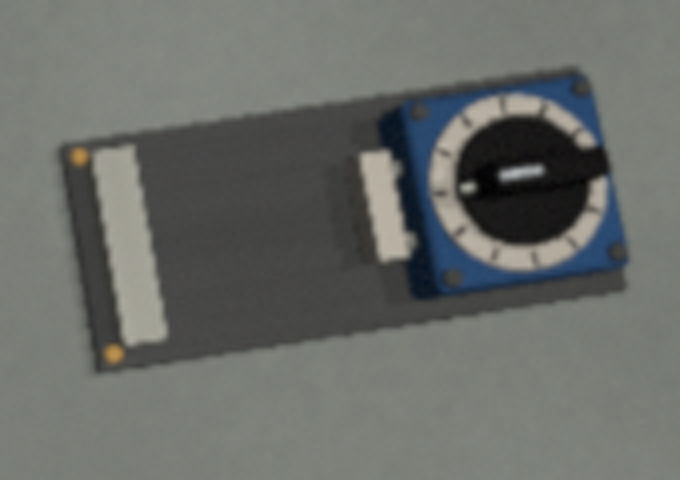

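```bash
python3 -m handwheel '3.2 -3 0 0;3.2 -3 0 0;3.2 -3 0 0;3.2 -3 0 0;3.2 -3 0 0;3.2 -3 0 0;3.2 -3 0 0;3.2 -3 0 0;3.2 -3 0 0;3.2 -3 0 0' 1; python3 -m handwheel '3.2 -3 0 0;3.2 -3 0 0;3.2 -3 0 0;3.2 -3 0 0;0 0 0 0;0 0 0 0;0 0 0 0;0 0 0 0;0 0 0 0;0 0 0 0'
python3 - <<'E'
from h import *
s=ctrl.get_state();im=ctrl.read_camera('wrist');cv2.imwrite('pics/w1.png',im[...,::-1]);np.save('w1.npy',s,allow_pickle=True);print(s['joint_pos'],s['tcp_pos'])
E
```

```text
clock: 1.15
tcp_pos: [406.1, -278.6, 231.3]
tcp_rot: [[0.966, 0.257, -0.0], [0.257, -0.966, -0.0], [-0.0, 0.0, -1.0]]
force: [0.3, 0.6, -1.0]
finger_gap: 85.1
grasp_force: 0.0
clock: 2.15
tcp_pos: [498.2, -132.2, 231.4]
tcp_rot: [[0.967, 0.256, 0.0], [0.256, -0.967, -0.0], [0.0, 0.0, -1.0]]
force: [0.8, -0.8, -0.9]
finger_gap: 85.4
grasp_force: 0.0
[ 0.40491285  0.23377244 -0.30980225  1.91572471  0.08408459  1.00436046
 -1.25459367] [ 498.20017362 -132.17335799  231.36672605]
```

View pics/w1.png

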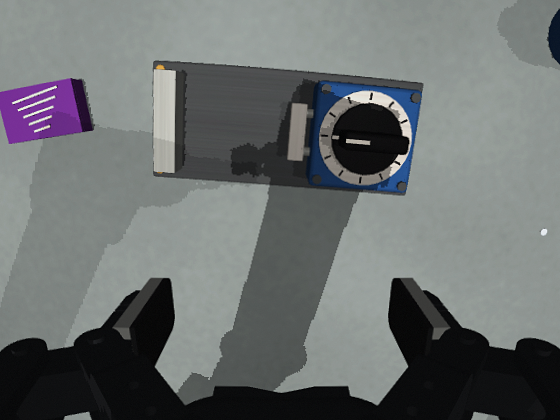

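The wrist view shows the jaw at (298,132), the fence at (165,120), the dial bar at (371,142) and a purple block at (45,110).

```bash
python3 - <<'E'
from h import *
s=np.load('w1.npy',allow_pickle=True).item()
im=cv2.imread('pics/w1.png').astype(int);b,g,r=im[...,0],im[...,1],im[...,2]
br=(r+g+b>480)
print('fence',rect('wrist',br&(r-b<30),(165,120),40,s))
print('jaw',rect('wrist',r+g+b>390,(298,132),41,s))
print('housing',rect('wrist',(b>90)&(r<60),(365,130),52,s))
print('bartop ends',onz('wrist',[(334,140),(408,146)],95,s), 'fenceface',onz('wrist',[(176,71),(175,172)],40,s),'jawface',onz('wrist',[(292,103),(289,160)],41,s))
E
python3 -m handwheel '0.95 -4 0 0;0.95 -4 0 0;0.95 -4 0 0;0.95 -4 0 0;0.95 -4 0 0;0.95 -4 0 0;0.95 -4 0 0;0.95 -4 0 0;0.95 -4 0 0;0 0 0 5.1'
python3 -m handwheel '0 0 3 0;0 0 3 0;0 0 3 0;0 0 0 0;0 0 0 0;0 0 0 0;0 0 0 0;0 0 0 0;0 0 0 0;0 0 0 0'
python3 - <<'E'
from h import *
s=ctrl.get_state();im=ctrl.read_camera('wrist')[...,::-1];cv2.imwrite('pics/w2.png',im);np.save('w2.npy',s,allow_pickle=True);print(s['joint_pos'],s['tcp_pos'],s['tcp_rot'][:,0])
im=im.astype(int);b,g,r=im[...,0],im[...,1],im[...,2]
u=proj('wrist',[490.7,238.4,22],s)[0];print(u)
print('red',rect('wrist',((r>90)&(g<60)&(b<60)),u,22,s))
E
```

```text
fence (array([531.4, -15.8]), array([89.2, 19.2]), 10.1)
jaw (array([ 552.5, -132.5]), array([48. , 12.1]), 10.3)
housing (array([ 562.7, -189.6]), array([88. , 86.6]), 10.2)
bartop ends [[ 556.40700048 -157.54921364]
 [ 566.88742835 -212.8645987 ]] fenceface [[576.42131803 -18.31238759]
 [489.83711947 -34.09601551]] jawface [[ 575.19938457 -121.68784506]
 [ 526.73410424 -132.03196229]]
clock: 3.2
tcp_pos: [487.2, 245.3, 231.8]
tcp_rot: [[0.984, 0.177, 0.0], [0.177, -0.984, 0.004], [0.001, -0.004, -1.0]]
force: [-0.8, -1.2, -0.4]
finger_gap: 85.4
grasp_force: 0.0
clock: 4.2
tcp_pos: [488.8, 238.6, 141.7]
tcp_rot: [[0.985, 0.17, 0.001], [0.17, -0.985, 0.0], [0.001, -0.0, -1.0]]
force: [0.3, 1.2, 0.1]
finger_gap: 85.7
grasp_force: 0.0
[-0.18641622  0.41137087 -0.47534443  1.92917424  0.24483591  0.85679577
 -2.18942151] [488.81292137 238.56133706 141.67412715] [9.85471607e-01 1.69839109e-01 6.24183177e-04]
[281.78563512 208.26101841]
red (array([490.2, 237.9]), array([79. , 50.2]), 9.7)
```

View pics/w2.png

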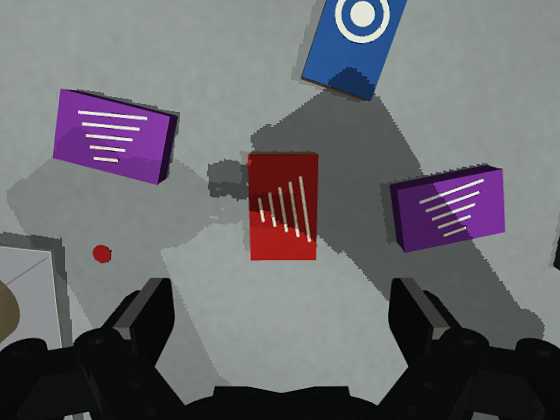

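The red block fills about (249–318, 153–260), between the two purple blocks and clear of the fingers' path. I'll go down and grip it across its width.

```bash
python3 -m handwheel '0.13 0.08 3 0;0 0 3 0;0 0 3 0;0 0 2.5 0;0 0 1.3 0;0 0 0.6 0;0 0 0.4 0;0 0 0 0;0 0 0 0;0 0 0 0'; python3 -m handwheel '0 0 0 0;0 0 0 0;0 0 0 0;0 0 0 0;0 0 0 0;0 0 0 0;0 0 0 0;0 0 0 0;0 0 0 0;0 0 0 0' -1
```

```text
clock: 5.25
tcp_pos: [490.7, 238.2, 4.2]
tcp_rot: [[0.985, 0.17, 0.001], [0.17, -0.985, 0.001], [0.002, -0.0, -1.0]]
force: [0.1, 0.5, 0.1]
finger_gap: 85.3
grasp_force: 0.0
clock: 6.25
tcp_pos: [490.4, 238.1, 3.9]
tcp_rot: [[0.985, 0.17, 0.001], [0.17, -0.985, 0.0], [0.001, -0.0, -1.0]]
force: [-1.8, -0.6, 5.1]
finger_gap: 48.9
grasp_force: 63.0
```

```bash
python3 -m handwheel '0 0 -2 0;0 0 -2 0;0 0 -2 0;0 0 -2 -8;0 0 -2 -8;0 0 0 -8;0 0 0 -8;0 0 0 -8;0 0 0 -8;0 0 0 -8'; python3 -m handwheel '0 0 0 -8;0 0 0 -8;0 0 0 -8;0 0 0 -8;0 0 0 -2.4;-3.5 0 0 0;-4 0 0 0;-4 0 0 0;-4 0 0 0;-4 0 0 0' ;  python3 -m handwheel '-4 0 0 0;-4 0 0 0;-3 0 0 0;-1.8 -0.4 0 0;0 0 0 0;0 0 0 0;0 0 0 0;0 0 0 0;0 0 0 0;0 0 0 0'
python3 - <<'E'
from h import *
s=ctrl.get_state();im=ctrl.read_camera('wrist')[...,::-1];cv2.imwrite('pics/w3.png',im);np.save('w3.npy',s,allow_pickle=True);print(s['joint_pos'],s['tcp_pos'],s['tcp_rot'][:,0])
im=ctrl.read_camera('top')[...,::-1];cv2.imwrite('pics/t3.png',im)
E
```

```text
clock: 7.25
tcp_pos: [489.8, 237.6, 103.1]
tcp_rot: [[0.405, 0.914, -0.0], [0.914, -0.405, -0.0], [-0.001, -0.0, -1.0]]
force: [-0.3, 0.1, -1.5]
finger_gap: 49.1
grasp_force: 62.5
clock: 8.25
tcp_pos: [524.4, 44.1, 103.1]
tcp_rot: [[-0.177, 0.984, -0.0], [0.984, 0.177, -0.0], [-0.0, -0.0, -1.0]]
force: [1.9, 0.4, -1.1]
finger_gap: 48.6
grasp_force: 62.4
clock: 9.25
tcp_pos: [543.3, -80.0, 103.4]
tcp_rot: [[-0.178, 0.984, 0.0], [0.984, 0.178, 0.0], [0.0, 0.0, -1.0]]
force: [-0.2, 0.3, -2.2]
finger_gap: 48.6
grasp_force: 62.4
[ 0.65226714  0.56130801 -0.80314406  1.92743796  0.52301308  0.87363857
 -0.24343472] [543.28610275 -80.01315584 103.36598438] [-1.77890097e-01  9.84050360e-01  5.55147589e-05]
```

View pics/w3.png

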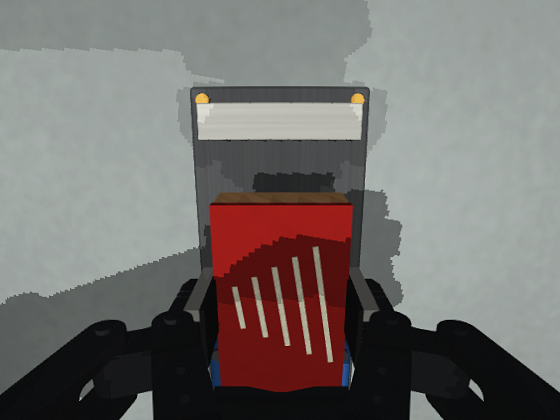

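The block sits square in the hand: its front top edge is at row 204 and the fence's top-face edge at row 139, both level.

```bash
python3 - <<'E'
from h import *
s=np.load('w3.npy',allow_pickle=True).item()
O=np.array([562.9,-189.6]);a=np.radians(100.2);d=np.array([np.cos(a),np.sin(a)]);n=np.array([-d[1],d[0]])
f=lambda P:np.round(np.c_[(P-O)@d,(P-O)@n],1)
print('block front',f(onz('wrist',[(212,204),(351,204)],121.5,s)),'fence face',f(onz('wrist',[(199,139),(361,139)],40,s)))
E
python3 -m handwheel '0 0 2 0;0 0 2 0;0 0 2 0;0 0 1 0;0 0 0.6 0;0 0 0.5 0;0 0 0.3 0;0 0 0.2 0;0 0 0 0;0 0 0 0'
```

```text
block front [[150.9  23.2]
 [150.9 -25. ]] fence face [[167.1  44.4]
 [167.1 -44.6]]
clock: 10.35
tcp_pos: [543.5, -80.7, 17.6]
tcp_rot: [[-0.177, 0.984, 0.001], [0.984, 0.177, -0.0], [-0.0, 0.001, -1.0]]
force: [-0.4, 0.5, -1.9]
finger_gap: 48.9
grasp_force: 62.5
```

```bash
python3 -m handwheel '0 0 0.1 0;0 0 0.05 0;0 0 0 0;0 0 0 0;0 0 0 0;0 0 0 0;0 0 0 0;0 0 0 0;0 0 0 0;0 0 0 0';python3 -m handwheel '0 0 0 0;0 0 0 0;0 0 0 0;0 0 0 0;0 0 0 0;0 0 0 0;0 0 0 0;0 0 0 0;0 0 0 0;0 0 0 0' 1
```

```text
clock: 11.35
tcp_pos: [543.3, -80.7, 15.9]
tcp_rot: [[-0.177, 0.984, 0.0], [0.984, 0.177, -0.0], [-0.0, 0.0, -1.0]]
force: [0.4, 0.3, 0.1]
finger_gap: 48.6
grasp_force: 62.6
clock: 12.35
tcp_pos: [543.2, -80.7, 15.8]
tcp_rot: [[-0.177, 0.984, -0.0], [0.984, 0.177, -0.0], [-0.0, -0.0, -1.0]]
force: [-0.5, -0.4, 0.4]
finger_gap: 85.4
grasp_force: 0.0
```

```bash
python3 -m handwheel '0 0 -2 0;0 0 -3 0;0 0 -3 0;0 0 -3 0;0 0 -2 0;-3 0 0 0;-3 0 0 0;-3 0 0 0;-2 0 0 0;0 0 0 0'
python3 - <<'E'
from h import *
s=ctrl.get_state();im=ctrl.read_camera('wrist')[...,::-1];cv2.imwrite('pics/w4.png',im)
O=np.array([562.9,-189.6]);a=np.radians(100.2);d=np.array([np.cos(a),np.sin(a)]);n=np.array([-d[1],d[0]])
print(s['tcp_pos'],(s['tcp_pos'][:2]-O)@d,(s['tcp_pos'][:2]-O)@n,s['joint_pos'][6],s['moment'])
im=im.astype(int);b,g,r=im[...,0],im[...,1],im[...,2]
u=proj('wrist',[543.3,-80.6,34],s)[0];c,wh,an=rect('wrist',((r>90)&(g<60)&(b<60)),u,34,s);print('red',c,(c-O)@d,(c-O)@n,wh,an)
E
```

```text
clock: 13.35
tcp_pos: [562.5, -192.9, 145.3]
tcp_rot: [[-0.171, 0.985, -0.0], [0.985, 0.171, -0.001], [-0.001, -0.001, -1.0]]
force: [0.2, -0.9, 0.3]
finger_gap: 85.3
grasp_force: 0.0
[ 562.48887034 -192.94266812  145.32244348] -3.217034493748272 0.996567524252391 -0.00830573533297727 [-0.06327609  0.03301416  0.03540288]
red [545.1 -88.3] 102.85112346497279 -0.42000237252132067 [65.3 50.5] -80.1
```

View pics/w4.png

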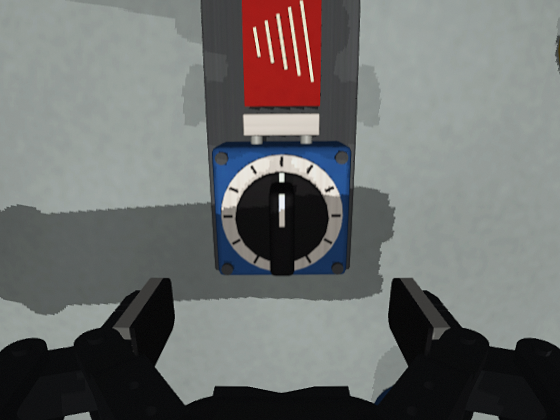

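The block is down square in front of the jaw (near edge at row 106, jaw at row 124), and the bar at (282,228) lies between the fingers. Next I'll grip the dial.

```bash
python3 -m handwheel '0 0 2 0;0 0 2 0;0 0 1.5 0;0 0 1 0;0 0 0.7 0;0 0 0.5 0;0 0 0 0;0 0 0 0;0 0 0 0;0 0 0 0'; python3 -m handwheel '0 0 0 0;0 0 0 0;0 0 0 0;0 0 0 0;0 0 0 0;0 0 0 0;0 0 0 0;0 0 0 0;0 0 0 0;0 0 0 0' -1
python3 -c "
from h import *
s=ctrl.get_state();print(s['moment'],s['joint_pos'][6])"
```

```text
clock: 14.4
tcp_pos: [563.0, -189.1, 69.3]
tcp_rot: [[-0.177, 0.984, 0.001], [0.984, 0.177, -0.0], [-0.0, 0.001, -1.0]]
force: [0.7, 0.5, 1.3]
finger_gap: 85.8
grasp_force: 0.0
clock: 15.4
tcp_pos: [562.3, -189.0, 69.0]
tcp_rot: [[-0.177, 0.984, -0.001], [0.984, 0.177, -0.0], [-0.0, -0.001, -1.0]]
force: [-4.0, -0.0, 5.0]
finger_gap: 13.3
grasp_force: 59.2
[-0.00314539  0.73740748  0.00769189] -0.08163339828960982
```

```bash
cat > m.py <<'E'
from h import *
M=[]
for i in range(5):
    ctrl.read_camera('top');s=ctrl.get_state();M.append(s['moment'])
print('Mz',np.mean(M,0).round(3),np.std(M,0)[2].round(3),'yaw',np.degrees(np.arctan2(*s['tcp_rot'][1::-1,0])).round(2),'j7',s['joint_pos'][6],s['clock'])
E
python3 -m handwheel '0 0 0 1;0 0 0 2;0 0 0 2;0 0 0 2.5;0 0 0 0;0 0 0 0;0 0 0 0;0 0 0 0;0 0 0 0;0 0 0 0'; python3 m.py
python3 -m handwheel '0 0 0 7.5;0 0 0 7.5;0 0 0 7.5;0 0 0 7.5;0 0 0 7.5;0 0 0 7.5;0 0 0 7.5;0 0 0 7.5;0 0 0 0;0 0 0 0';python3 m.py
```

```text
clock: 16.4
tcp_pos: [562.3, -189.0, 69.0]
tcp_rot: [[-0.048, 0.999, -0.001], [0.999, 0.048, -0.0], [-0.0, -0.001, -1.0]]
force: [-3.5, -0.8, 5.5]
finger_gap: 13.1
grasp_force: 59.1
Mz [-0.033  0.756  0.194] 0.022 yaw 92.77 j7 -0.19328453329021383 16.65
clock: 17.65
tcp_pos: [562.9, -189.4, 69.0]
tcp_rot: [[0.839, 0.544, 0.0], [0.544, -0.839, -0.001], [-0.0, 0.001, -1.0]]
force: [-1.1, -2.3, 4.0]
finger_gap: 12.9
grasp_force: 59.3
Mz [-0.504  0.325  0.245] 0.014 yaw 32.75 j7 -1.087950456612227 17.9
```

```bash
python3 -m handwheel '0 0 0 8.2;0 0 0 8.2;0 0 0 8.2;0 0 0 8.2;0 0 0 8.2;0 0 0 8.2;0 0 0 8.2;0 0 0 8.2;0 0 0 8.2;0 0 0 8.7'; python3 -m handwheel '0 0 0 0;0 0 0 0;0 0 0 0;0 0 0 0;0 0 0 0;0 0 0 0;0 0 0 0;0 0 0 0;0 0 0 0;0 0 0 0';python3 m.py
```

```text
clock: 18.9
tcp_pos: [562.7, -190.2, 69.0]
tcp_rot: [[0.641, -0.767, 0.0], [-0.767, -0.641, -0.001], [0.001, 0.0, -1.0]]
force: [-1.6, -4.0, 4.3]
finger_gap: 12.9
grasp_force: 59.3
clock: 19.9
tcp_pos: [562.7, -190.2, 68.9]
tcp_rot: [[0.648, -0.761, 0.0], [-0.761, -0.648, -0.001], [0.001, 0.0, -1.0]]
force: [-2.1, -4.9, 5.2]
finger_gap: 12.7
grasp_force: 59.5
Mz [-1.07   0.452 -0.006] 0.023 yaw -49.58 j7 -2.294279865307009 20.15
```

```bash
python3 -m handwheel '0 0 0 2;0 0 0 3;0 0 0 2.5;0 0 0 0;0 0 0 0;0 0 0 0;0 0 0 0;0 0 0 0;0 0 0 0;0 0 0 0'; python3 m.py
python3 -m handwheel '0 0 0 5;0 0 0 5;0 0 0 5;0 0 0 5;0 0 0 2.5;0 0 0 0;0 0 0 0;0 0 0 0;0 0 0 0;0 0 0 0';python3 m.py
```

```text
clock: 21.15
tcp_pos: [562.7, -190.2, 69.0]
tcp_rot: [[0.544, -0.839, 0.0], [-0.839, -0.544, -0.001], [0.001, 0.0, -1.0]]
force: [-2.1, -4.9, 5.3]
finger_gap: 12.8
grasp_force: 59.5
Mz [-1.096  0.501  0.196] 0.021 yaw -57.04 j7 -2.4025824430177782 21.4
clock: 22.4
tcp_pos: [562.4, -190.3, 68.9]
tcp_rot: [[0.181, -0.984, -0.0], [-0.984, -0.181, -0.001], [0.001, 0.0, -1.0]]
force: [-2.5, -4.6, 6.8]
finger_gap: 12.8
grasp_force: 59.6
Mz [-1.073  0.65  -0.028] 0.028 yaw -79.59 j7 -2.7276557006546582 22.65
```

```bash
python3 -m handwheel '0 0 0 0;0 0 0 0;0 0 0 0;0 0 0 0;0 0 0 0;0 0 0 0;0 0 0 0;0 0 0 0;0 0 0 -4;0 0 0 -8' 1; python3 -m handwheel '0 0 0 -8;0 0 0 -8;0 0 0 -8;0 0 0 -8;0 0 0 -8;0 0 0 -8;0 0 0 -8;0 0 0 -8;0 0 0 -8;0 0 0 -8'; python3 -m handwheel '0 0 0 -8;0 0 0 -8;0 0 0 -8;0 0 0 -8;0 0 0 -8;0 0 0 -8;0 0 0 -8;0 0 0 -8;0 0 0 -8;0 0 0 -8'
python3 - <<'E'
from h import *
s=ctrl.get_state();im=ctrl.read_camera('wrist')[...,::-1];cv2.imwrite('pics/w5.png',im)
print('yaw',np.degrees(np.arctan2(*s['tcp_rot'][1::-1,0])),s['tcp_pos'],s['joint_pos'][6])
E
```

```text
clock: 23.65
tcp_pos: [562.7, -188.8, 68.8]
tcp_rot: [[0.383, -0.924, -0.0], [-0.924, -0.383, -0.0], [0.0, 0.0, -1.0]]
force: [0.0, -0.7, -0.9]
finger_gap: 85.8
grasp_force: 0.0
clock: 24.65
tcp_pos: [562.7, -189.1, 68.8]
tcp_rot: [[0.976, 0.218, 0.0], [0.218, -0.976, -0.0], [0.0, 0.0, -1.0]]
force: [0.4, -0.6, -0.4]
finger_gap: 85.3
grasp_force: 0.0
clock: 25.65
tcp_pos: [562.6, -189.2, 68.8]
tcp_rot: [[-0.045, 0.999, -0.0], [0.999, 0.045, -0.0], [-0.0, -0.0, -1.0]]
force: [-0.3, 0.8, -0.1]
finger_gap: 85.6
grasp_force: 0.0
yaw 92.596859833194 [ 562.59117156 -189.23753603   68.75321504] -0.1975772971928593
```

View pics/w5.png

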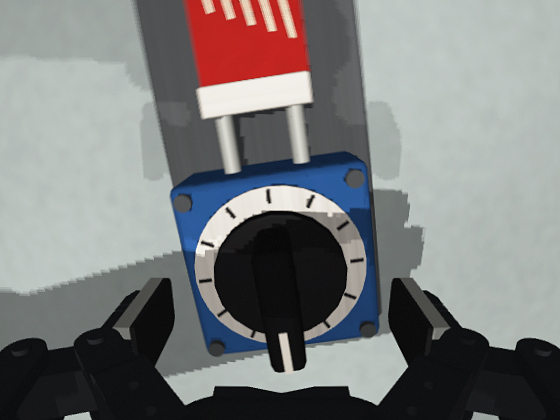

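The dial is half a turn round (mark at (287,350)), and the jaw at (255,95) touches the block squarely. I'll align and regrip.

```bash
python3 -m handwheel '0 0 0 -4;0 0 0 -4;0 0 0 0;0 0 0 0;0 0 0 0;0 0 0 0;0 0 0 0;0 0 0 0;0 0 0 0;0 0 0 0';python3 -m handwheel '0 0 0 0;0 0 0 0;0 0 0 0;0 0 0 0;0 0 0 0;0 0 0 0;0 0 0 0;0 0 0 0;0 0 0 0;0 0 0 0' -1; python3 m.py
python3 -m handwheel '0 0 0 2;0 0 0 3;0 0 0 2.5;0 0 0 0;0 0 0 0;0 0 0 0;0 0 0 0;0 0 0 0;0 0 0 0;0 0 0 0'; python3 m.py
python3 -m handwheel '0 0 0 5;0 0 0 5;0 0 0 5;0 0 0 5;0 0 0 2.5;0 0 0 0;0 0 0 0;0 0 0 0;0 0 0 0;0 0 0 0';python3 m.py
```

```text
clock: 26.7
tcp_pos: [562.7, -189.0, 68.8]
tcp_rot: [[-0.178, 0.984, 0.0], [0.984, 0.178, 0.0], [0.0, 0.0, -1.0]]
force: [0.5, -0.0, -0.5]
finger_gap: 85.5
grasp_force: 0.0
clock: 27.7
tcp_pos: [562.3, -189.0, 69.0]
tcp_rot: [[-0.178, 0.984, -0.001], [0.984, 0.178, -0.0], [-0.0, -0.001, -1.0]]
force: [-3.9, -0.8, 5.3]
finger_gap: 12.8
grasp_force: 59.2
Mz [ 0.026  0.756 -0.037] 0.017 yaw 100.28 j7 -0.08226687694505827 27.95
clock: 28.95
tcp_pos: [562.4, -189.1, 69.0]
tcp_rot: [[-0.05, 0.999, -0.001], [0.999, 0.05, -0.001], [-0.0, -0.001, -1.0]]
force: [-4.5, -0.1, 5.2]
finger_gap: 13.1
grasp_force: 59.1
Mz [-0.023  0.784  0.273] 0.02 yaw 92.88 j7 -0.19374488551079877 29.2
clock: 30.2
tcp_pos: [562.6, -189.1, 69.0]
tcp_rot: [[0.335, 0.942, -0.0], [0.942, -0.335, -0.0], [-0.0, -0.0, -1.0]]
force: [-2.7, -0.7, 6.0]
finger_gap: 13.4
grasp_force: 59.1
Mz [-0.065  0.689  0.038] 0.035 yaw 70.41 j7 -0.5303698258783666 30.45
```

```bash
python3 -m handwheel '0 0 0 2;0 0 0 3;0 0 0 2.5;0 0 0 0;0 0 0 0;0 0 0 0;0 0 0 0;0 0 0 0;0 0 0 0;0 0 0 0'; python3 m.py
python3 -m handwheel '0 0 0 5;0 0 0 5;0 0 0 5;0 0 0 5;0 0 0 2.5;0 0 0 0;0 0 0 0;0 0 0 0;0 0 0 0;0 0 0 0';python3 m.py
python3 -m handwheel '0 0 0 2;0 0 0 3;0 0 0 2.5;0 0 0 0;0 0 0 0;0 0 0 0;0 0 0 0;0 0 0 0;0 0 0 0;0 0 0 0'; python3 m.py
```

```text
clock: 31.45
tcp_pos: [562.7, -189.1, 69.0]
tcp_rot: [[0.454, 0.891, -0.0], [0.891, -0.454, -0.0], [-0.0, 0.0, -1.0]]
force: [-2.7, -0.2, 5.2]
finger_gap: 13.2
grasp_force: 59.2
Mz [-0.13   0.667  0.254] 0.029 yaw 62.97 j7 -0.6415938857033829 31.7
clock: 32.7
tcp_pos: [562.9, -189.3, 69.0]
tcp_rot: [[0.761, 0.649, 0.0], [0.649, -0.761, -0.0], [0.0, 0.001, -1.0]]
force: [-2.9, -0.7, 5.0]
finger_gap: 13.0
grasp_force: 59.1
Mz [-0.268  0.537  0.045] 0.028 yaw 40.45 j7 -0.9761274713862002 32.95
clock: 33.95
tcp_pos: [562.9, -189.4, 69.0]
tcp_rot: [[0.839, 0.545, 0.0], [0.545, -0.839, -0.001], [0.0, 0.001, -1.0]]
force: [-2.9, -0.7, 5.9]
finger_gap: 13.2
grasp_force: 59.2
Mz [-0.381  0.516  0.297] 0.026 yaw 33.0 j7 -1.0866393711550124 34.2
```

```bash
python3 -m handwheel '0 0 0 5;0 0 0 5;0 0 0 5;0 0 0 5;0 0 0 2.5;0 0 0 0;0 0 0 0;0 0 0 0;0 0 0 0;0 0 0 0';python3 m.py
python3 -m handwheel '0 0 0 0;0 0 0 0;0 0 0 0;0 0 0 0;0 0 0 0;0 0 0 0;0 0 0 0;0 0 0 0;0 0 0 0;0 0 0 0' 1
python3 -m handwheel '0 0 -1 0;0 0 -2 0;0 0 -3 0;0 0 -3 0;0 0 -3 0;0 0 -2 0;0 0 0 0;0 0 0 0;0 0 0 0;0 0 0 0'
python3 - <<'E'
from h import *
im=ctrl.read_camera('wrist')[...,::-1];cv2.imwrite('pics/w6.png',im)
E
```

```text
clock: 35.2
tcp_pos: [563.0, -189.6, 69.0]
tcp_rot: [[0.983, 0.181, 0.001], [0.181, -0.983, -0.001], [0.001, 0.001, -1.0]]
force: [-1.5, -2.8, 6.1]
finger_gap: 13.2
grasp_force: 59.1
Mz [-0.613  0.375  0.086] 0.039 yaw 10.45 j7 -1.4193052562734896 35.45
clock: 36.45
tcp_pos: [562.7, -188.9, 68.8]
tcp_rot: [[0.984, 0.179, -0.0], [0.179, -0.984, -0.0], [-0.0, -0.0, -1.0]]
force: [-0.7, -0.4, -0.1]
finger_gap: 85.4
grasp_force: 0.0
clock: 37.45
tcp_pos: [561.9, -188.8, 207.6]
tcp_rot: [[0.984, 0.179, -0.002], [0.179, -0.984, 0.001], [-0.002, -0.001, -1.0]]
force: [0.3, 0.1, 0.1]
finger_gap: 85.7
grasp_force: 0.0
```

View pics/w6.png

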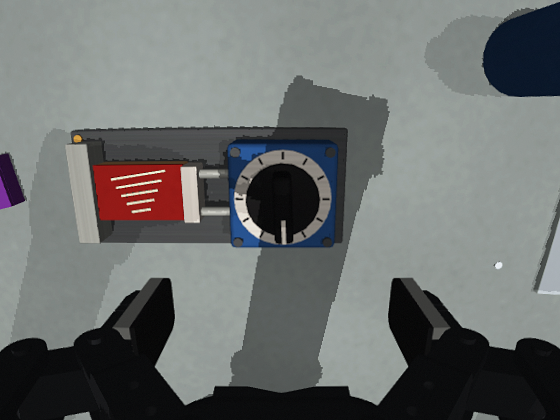

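The block (94–183, 165–222) is pressed square between the jaw and the fence. The mark points down at (284,230), which is 9 clicks, and the holding torque of 0.086 N m implies about 13 to 14 N.

```bash
python3 -c "
from station import ctrl
print(ctrl.sign_off())"
```

```text
the job is handed in; nothing more can be done
None
```

The job is handed in, with no verdict returned: the red block is square against the fence with the dial at 9 clicks, about three past where the squeeze began. The felt torque puts the hold at about 13–14 N. The dial is released, and I did not touch the blue block.

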